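# Draw the barrel bolt off the welded T-joint

## Robot

A 6-joint arm with a two-finger parallel gripper is mounted at the origin on a cart in front of the work surface, level with it; the furniture and walls round the work are solid. World frame = base frame: x ahead of the robot, y to its left, z up, the work surface at z = 0. Lengths are in m, angles in rad, forces in N, time in s.
With the tool pointing down it reaches from about 0.375 to 0.975 m from the base axis. Payload 3.8 kg.
Tool frame: the origin (TCP) lies at the very end of the fingers, on their centre line; the grasp point (between the pads) lies 19 mm behind it; z points along the fingers, y is the line along which they close (so a half turn about z gives the same grasp; the last joint's range is limited). The gripper opens to 85 mm and grips with 20 to 120 N. Pads are 22 mm wide; open, the fingers measure 114 mm over their backs; the gripper's body (76 mm by 85 mm) begins 54 mm behind the grasp point. The pads swing forward as they close: fully open they stand 13 mm farther back than shut.
Start: joints at [1.233, 0.264, 1.604, -0, 1.274, -0.037], TCP at [0.2, 0.645, 0.231] pointing down, gripper open.
Joint ranges: [-2.63, 2.63], [-0.94, 2.18], [0.31, 2.57], [-1.31, 4.45], [0, 2.66], [-2.55, 2.55]. Speed limits (rad/s): [2.57, 2.57, 3.14, 3.14, 3.14, 3.14].

## Interface

Orientations are given as a rotation vector (axis times angle).
In Python, from workcell import read_state, read_camera, calibration, finish_job gives the robot as it stands.
- The arm moves only by the tool step_arm, never from a script. Its argument "commands" is a list of rows, each an object of numbers: "fingers": the gripper's target within -1 to 1 (shut at 1, half-way at 0, fully open at -1); "dx", "dy", "dz": the shift along the tool's x, y, z in m; "roll": the turn about the tool's z in degrees. In form: [{"fingers": .., "dx": .., "dy": .., "dz": .., "roll": ..}, ...]. A call has 1 to 8 rows; each row is the pose to reach, as a shift and turn from the pose commanded when the call began, along the tool's axes at that moment; what a row does not reach only later rows make up. A row lasts 1/8 s, in which the tool goes at most 62.5 mm and 10.7 degrees, less where a joint would pass 70% of its speed; a pose out of reach is approached as far as the arm can. A call with a gripper value outside its range is refused whole. The fingers move at their own pace and stop on an object; "squeeze" is the grip in N (left out, the last holds). Time passes only in rows, so rows that repeat a pose let the fingers close. It gives the time, the measured TCP pose, the force, the opening and the grip force at its end, in the units of the state.
- read_state(): the state, without advancing time (a new reading comes with each control period).
- read_camera(name): name is "side" or "top" or "wrist"; returns (picture, depth): 400x640x3 uint8, blue, green, red; 400x640 float32, m along the optical axis (not along the pixel's ray), 0 where there is no reading.
- calibration(name): a dict with "intrinsics" (3x3 intrinsics, pixels), "world_to_cam" (4x4, takes a point from world to camera coordinates). Camera axes: x right, y up, looking along -z (the intrinsics and any distortion apply to the point x, -y, -z); pixel columns grow to the right and rows downward; lengths in m; the calibration is good to about 2 mm. The wrist camera is an equidistant fisheye: a pixel r from the principal point sees the ray r / f radians off the axis. A picture is of the moment at which its call begins: read the wrist's pose just before it. calibration takes no time and is no camera call; for the wrist camera it gives the pose at the moment of the call.
- finish_job(): hands the job in; it is judged then, once.
The state is a dict: "time": time; "q": joint angles; "joint_vel": joint speeds; "joint_torque": joint torques, N m; "tool_pos": TCP position; "tcp_rot": TCP orientation; "wrist_force": force on the tool from outside, world axes, zero at the start; "torque": the same for the moment, N m; "width": opening from 0.0 (shut) to 1.0 (fully open); "grip_force": force on a finger pad.
Only numpy, scipy, OpenCV 4.12 (cv2) and the standard library are available. Lean on these libraries where they do the work, as an engineer would, in place of code of your own. Each camera call takes 0.05 s, during which the arm holds its last target. There are 200 camera calls.

## Task

Two sample holders stand on the welding table, each with its barrel bolt shot over the work in it: one holds the welded T-joint, the other a flat plate. Unlock the T-joint: lift the ball handle of its bolt up out of the notch and draw that bolt fully back, clear of the T-joint. Leave the T-joint sitting where it is and the other bolt shut.

Things in the scene. Friction and masses are not known exactly. Their poses are not given: they have to be found in the camera images.
- t_knob (a point): centre of the 20 mm black ball on the handle of the bolt over the T-joint; 74 mm above the table while in the notch. x: level, along the bolt, away from its shut end: the bolt is drawn back along +x. y: from the bolt's axis (60 mm above the table, 55 mm from the ball) out along the 8 mm stem. The handle turns loosely about that axis from 15 degrees above level (in the notch, falls back) to 89
- t_bolt (a joint): draw of the bolt over the T-joint, m: 0 shut, 0.066 back at its stop; needs 2 N, no spring. It slides only while the handle's stem is over the notched rail (5 mm thick, top 72 mm above the table, middle 20 mm from the bolt's axis on the handle's side): 50 degrees or more above level. A like notch at the back end takes the released handle
- plate_bolt (a joint): the same for the other holder's bolt, which crosses over the flat plate (50 x 100 x 8 mm): stays at 0
- t_joint_center (a point): centre, half-way up, of the loose steel T-joint under the bolt: base 45 x 80 x 5 mm with an upright plate 4 mm thick along its middle, 40 mm high in all; it sits on the holder's 10 mm base plate, its top 50 mm above the table, 4 mm below the bolt

How it is judged:
By the outcome, as a careful person would: the job done as asked, in the order asked, and still so for the second after the job is handed in, with the robot touching nothing.
It also fails if it takes over 38 s, if anything falls off the work surface, if the arm or the gripper's body presses on something with over 40 N, if the wrist force passes 120 N, or if a joint passes its speed limit or range.

## Working session

There is one attempt and no reset: what is moved stays moved. The work goes in short steps, Python scripts to look and compute and a tool call to move; the robot and the scene stay as the last step left them, time stands still between calls to the robot, and variables do not carry over. Pictures are saved under pics/ and viewed, at most 10 in all, crops included, and the job is handed in when it is done.

Besides the shell and the picture viewer there is one more tool, called after ">>>" as a command line: name --argument value ..., lists and objects as JSON in quotes. step_arm: Moves the arm, as the interface text tells. Its arguments: {"type":"object","properties":{"commands":{"type":"array","items":{"type":"object","properties":{"fingers":{"type":"number"},"dx":{"type":"number"},"dy":{"type":"number"},"dz":{"type":"number"},"roll":{"type":"number"}}}},"squeeze":{"type":"number"}},"required":["commands"]}

```bash
mkdir -p pics; cat > h.py <<'E'
import numpy as np, cv2
from workcell import *
def cam(n):
    c=calibration(n); p,d=read_camera(n)
    np.savez('%s.npz'%n,p=p,d=d,K=c['intrinsics'],W=c['world_to_cam']); return p,d,np.array(c['intrinsics']),np.array(c['world_to_cam'])
def load(n):
    f=np.load('%s.npz'%n); return f['p'],f['d'],f['K'],f['W']
def world(u,v,d,K,W):
    x=(u-K[0,2])/K[0,0]*d; y=(v-K[1,2])/K[1,1]*d
    pc=np.stack([x,-y,-d,np.ones_like(d)],-1); return (pc@np.linalg.inv(W).T)[...,:3]
def cloud(n):
    p,d,K,W=load(n); v,u=np.mgrid[0:d.shape[0],0:d.shape[1]]
    return p,d,world(u,v,d,K,W)
E
python3 - <<'E'
from h import *
for n in ('side','top'):
    p,d,K,W=cam(n); cv2.imwrite(f'pics/{n}0.png',p); print(n,K,np.linalg.inv(W)[:3,3],calibration(n).keys())
print(read_state())
E
```

```text
side [[433.39504234   0.         316.76748046]
 [  0.         433.39504234 190.33791939]
 [  0.           0.           1.        ]] [0.38615645 0.70326198 0.60877723] dict_keys(['intrinsics', 'world_to_cam'])
top [[401.1252832    0.         322.29882699]
 [  0.         401.1252832  191.22291069]
 [  0.           0.           1.        ]] [0.41611438 0.03169846 0.92942637] dict_keys(['intrinsics', 'world_to_cam'])
{'time': 0.1, 'q': array([ 1.23310746e+00,  2.64678153e-01,  1.60524253e+00,  4.60522962e-05,
        1.27371410e+00, -3.69006799e-02]), 'joint_vel': array([-0.00038171, -0.00267967, -0.00122884, -0.00098662, -0.0016361 ,
        0.00053812]), 'joint_torque': array([ 4.45018513e-04, -5.16709256e+01, -3.68591774e+01, -1.69131813e-04,
        6.27574263e-03,  4.01219120e-05]), 'tool_pos': array([0.19975117, 0.64406991, 0.23008355]), 'tcp_rot': array([-0.4706552 , -3.10570724,  0.00313837]), 'wrist_force': array([ 1.08413943, -0.12002566, -0.51163645]), 'torque': array([0.03990044, 0.00480152, 0.03375088]), 'grip_force': 0.0, 'width': 0.9966114781190597}
```

View pics/top0.png

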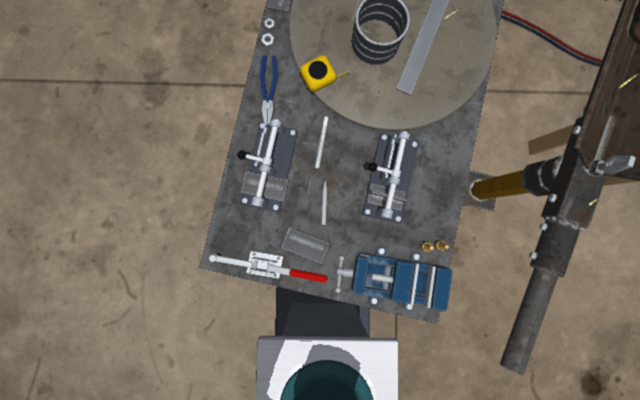

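View pics/side0.png

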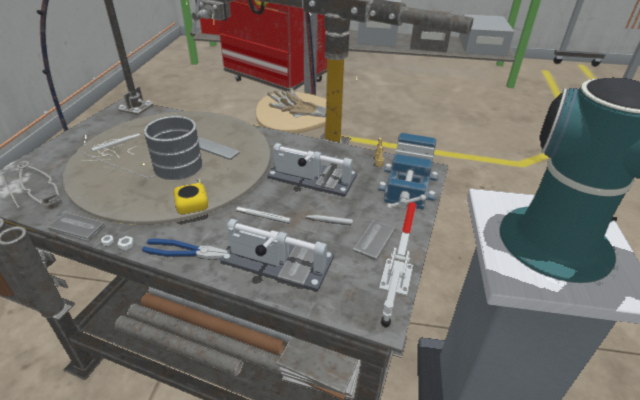

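```bash
python3 - <<'E'
from h import *
p,d,X=cloud('top'); 
a=cv2.resize(p[110:225,225:305],None,fx=4.8,fy=4.8,interpolation=2);b=cv2.resize(p[110:225,345:425],None,fx=4.8,fy=4.8,interpolation=2)
cv2.imwrite('pics/topz.png',np.hstack([a,b]))
p2,d2,X2=cloud('side')
a=cv2.resize(p2[210:295,215:340],None,fx=4,fy=4,interpolation=2);b=cv2.resize(p2[135:200,260:385],None,fx=4,fy=4,interpolation=2)
cv2.imwrite('pics/sidez.png',np.vstack([a,b]))
for n,P,Y,rois in (('top',p,X,[(225,145,262,170),(360,155,386,180)]),('side',p2,X2,[(250,235,275,262),(300,150,320,175)])):
    for (x0,y0,x1,y1) in rois:
        m=np.zeros(P.shape[:2],bool); m[y0:y1,x0:x1]=P[y0:y1,x0:x1].max(-1)<45
        k,l,s,c=cv2.connectedComponentsWithStats(m.astype(np.uint8)); i=1+s[1:,4].argmax()
        print(n,c[i],s[i],np.median(Y[l==i],0))
E
```

```text
top [241.96610169 154.30508475] [238 151  12   8  59] [0.5553545  0.19213594 0.08156857]
top [370.32954545 166.11363636] [364 162  13   9  88] [ 0.5396675  -0.0864093   0.07981446]
side [260.13953488 251.44186047] [256 248  10   7  43] [0.55457861 0.20036308 0.07950774]
side [302.         162.80952381] [300 160   6   6  21] [ 0.53422519 -0.08106567  0.07770942]
```

View pics/topz.png

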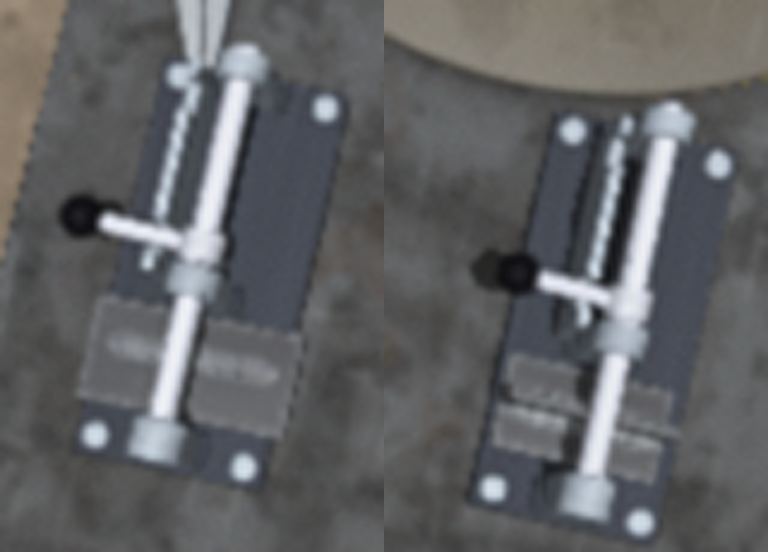

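View pics/sidez.png

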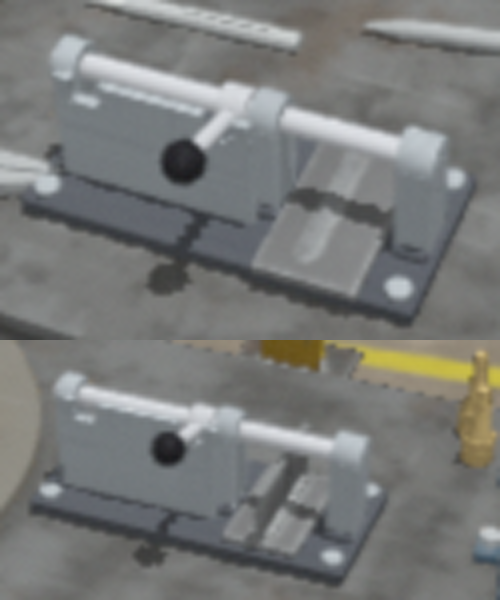

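The two bolts' work: the left holder (top view ≈(265,165)) holds the flat plate, and the right holder (≈(390,175)) holds the T-joint, with its upright visible between the two base halves. The right ball is at about top (373,167) and side (302,162).

```bash
python3 - <<'E'
from h import *
p,d,K,W=load('top')
def ray(u,v,K,W):
    M=np.linalg.inv(W); r=M[:3,:3]@np.array([(u-K[0,2])/K[0,0],-(v-K[1,2])/K[1,1],-1]); return M[:3,3],r
def onz(u,v,K,W,z):
    o,r=ray(u,v,K,W); return o+r*(z-o[2])/r[2]
_,_,X=cloud('top')
# ball: dark, high
roi=np.zeros(d.shape,bool); roi[155:180,360:382]=1
m=roi&(p.max(-1)<60)&(X[...,2]>.06)
v,u=np.nonzero(m); (c,r)=cv2.minEnclosingCircle(np.c_[u,v].astype(np.float32)); print('ball px',c,r,len(u))
A=onz(c[0],c[1],K,W,.074); print('ball top@74',A)
p2,d2,K2,W2=load('side'); _,_,X2=cloud('side')
roi=np.zeros(d2.shape,bool); roi[150:175,290:315]=1
m=roi&(p2.max(-1)<60)&(X2[...,2]>.06); v,u=np.nonzero(m); c2,r2=cv2.minEnclosingCircle(np.c_[u,v].astype(np.float32)); print(c2,r2)
print('side@74',onz(*c2,K2,W2,.074))
o1,a=ray(*c,K,W); o2,b=ray(*c2,K2,W2); a/=np.linalg.norm(a); b/=np.linalg.norm(b)
t=np.linalg.lstsq(np.c_[a,-b],o2-o1,rcond=None)[0]; print('tri',o1+a*t[0],o2+b*t[1])
# rod axis: white pixels
roi=np.zeros(d.shape,bool); roi[128:216,384:412]=1
m=roi&(p.min(-1)>185)&(X[...,2]>.045)&(X[...,2]<.085); v,u=np.nonzero(m); print(len(u),np.median(X[m][:,2]))
l=cv2.fitLine(np.c_[u,v].astype(np.float32),cv2.DIST_HUBER,0,.01,.01).ravel(); print(l)
P=onz(l[2],l[3],K,W,.064);Q=onz(l[2]+20*l[0],l[3]+20*l[1],K,W,.064); e=Q-P; e*=np.sign(e[0]); e/=np.linalg.norm(e); n=np.array([-e[1],e[0],0])
print('dir',e,np.degrees(np.arctan2(e[1],e[0])),'ball to axis',(A-P)@n, P)
E
```

```text
ball px (373.0, 167.0) 4.472236156463623 59
ball top@74 [ 0.53465445 -0.08989588  0.074     ]
(301.5714416503906, 162.0) 3.5715160369873047
side@74 [ 0.53679302 -0.08988265  0.074     ]
tri [ 0.53467226 -0.08991414  0.07387152] [ 0.53675675 -0.08969169  0.07412875]
342 0.06686733273198214
[ 2.1332820e-01 -9.7698057e-01  3.9544354e+02  1.7342085e+02]
dir [ 0.97817487 -0.20778335  0.        ] -11.99248237973509 ball to axis 0.051851967600349914 [ 0.52294612 -0.14041769  0.064     ]
```

>>> step_arm --commands '[{"fingers":-1,"dz":-0.03}]'

```text
invalid input
```

>>> step_arm --commands '[{"fingers":-1.0,"dx":0.0,"dy":0.0,"dz":-0.03,"roll":0.0}]' --squeeze 30

```text
time: 0.22
tool_pos: [0.1991, 0.6423, 0.257]
tcp_rot: [-0.47, -3.105, 0.013]
wrist_force: [0.4, -0.1, 0.1]
width: 1.002
grip_force: 0.0
```

```bash
cat >> h.py <<'E'
from scipy.spatial.transform import Rotation as R
E=np.array([np.cos(np.radians(-12)),np.sin(np.radians(-12)),0]); N=np.array([-E[1],E[0],0]); BALL=np.array([.5355,-.0899,.074])
def go(target):
    s=read_state(); r=R.from_rotvec(s['tcp_rot']).as_matrix()
    yaw=np.degrees(np.arctan2(r[1,1],r[0,1]))
    print(s['time'],'tcp',s['tool_pos'].round(4),'yaw y',yaw.round(1),'roll need',(yaw+12).round(1),'shift',(r.T@(np.array(target)-s['tool_pos'])).round(4),'toolz',r[:,2].round(3),'w',s['width'],s['grip_force'],s['wrist_force'].round(1),'q',s['q'].round(2))
E
python3 -c "
from h import *
go(BALL+[0,0,.14])"
```

```text
0.225 tcp [0.1991 0.6423 0.257 ] yaw y 72.8 roll need 84.8 shift [-0.5382 -0.5993  0.0478] toolz [-0.003 -0.008 -1.   ] w 1.0019543877070136 0.0 [ 0.4 -0.1  0.1] q [ 1.23  0.25  1.57  0.    1.33 -0.04]
```

>>> step_arm --commands '[{"fingers":-1.0,"dx":-0.036,"dy":-0.04,"dz":0.0,"roll":6.0},{"fingers":-1.0,"dx":-0.072,"dy":-0.08,"dz":0.0,"roll":12.0},{"fingers":-1.0,"dx":-0.108,"dy":-0.12,"dz":0.0,"roll":18.0},{"fingers":-1.0,"dx":-0.144,"dy":-0.16,"dz":0.0,"roll":24.0},{"fingers":-1.0,"dx":-0.18,"dy":-0.2,"dz":0.0,"roll":30.0},{"fingers":-1.0,"dx":-0.216,"dy":-0.24,"dz":0.0,"roll":36.0},{"fingers":-1.0,"dx":-0.252,"dy":-0.28,"dz":0.0,"roll":42.0},{"fingers":-1.0,"dx":-0.288,"dy":-0.32,"dz":0.0,"roll":48.0}]'

```text
time: 1.23
tool_pos: [0.3804, 0.252, 0.261]
tcp_rot: [1.697, 2.643, -0.0]
wrist_force: [1.0, -0.2, 0.1]
width: 0.999
grip_force: 0.0
```

```bash
python3 -c "
from h import *
go(BALL+[0,0,.14])"
```

```text
1.225 tcp [0.3804 0.252  0.261 ] yaw y 24.6 roll need 36.6 shift [-0.3754 -0.0012  0.047 ] toolz [-0. -0. -1.] w 0.9985809797281415 0.0 [ 1.  -0.2  0.1] q [ 0.53 -0.18  2.01 -0.    1.31  0.1 ]
```

>>> step_arm --commands '[{"fingers":-1.0,"dx":-0.05,"dy":0.0,"dz":0.0,"roll":6.0},{"fingers":-1.0,"dx":-0.1,"dy":0.0,"dz":0.0,"roll":12.0},{"fingers":-1.0,"dx":-0.15,"dy":0.0,"dz":0.0,"roll":18.0},{"fingers":-1.0,"dx":-0.2,"dy":0.0,"dz":0.0,"roll":24.0},{"fingers":-1.0,"dx":-0.25,"dy":0.0,"dz":0.0,"roll":30.0},{"fingers":-1.0,"dx":-0.3,"dy":0.0,"dz":0.02,"roll":36.0},{"fingers":-1.0,"dx":-0.34,"dy":0.0,"dz":0.035,"roll":36.5},{"fingers":-1.0,"dx":-0.375,"dy":-0.001,"dz":0.045,"roll":36.5}]'

```text
time: 2.22
tool_pos: [0.5361, -0.0887, 0.2148]
tcp_rot: [-2.437, -1.981, 0.002]
wrist_force: [0.4, -0.6, 0.0]
width: 1.001
grip_force: 0.0
```

>>> step_arm --commands '[{"fingers":-1.0,"dx":0.0,"dy":0.0,"dz":0.0,"roll":0.0},{"fingers":-1.0,"dx":0.0,"dy":0.0,"dz":0.0,"roll":0.0}]'

```text
time: 2.48
tool_pos: [0.536, -0.0869, 0.2159]
tcp_rot: [-2.436, -1.981, 0.001]
wrist_force: [0.6, 0.1, 0.8]
width: 1.001
grip_force: 0.0
```

```bash
python3 -c "
from h import *
go(BALL+[0,0,-.019])
p,d,K,W=cam('wrist'); print(K.tolist(),W.round(3).tolist()); cv2.imwrite('pics/w1.png',p)"
```

```text
2.475 tcp [ 0.536  -0.0869  0.2159] yaw y -11.8 roll need 0.2 shift [-0.0031  0.0003  0.1609] toolz [-0.001  0.001 -1.   ] w 1.0005198784626106 0.0 [0.6 0.1 0.8] q [-0.21  0.03  1.9   0.    1.21 -0.  ]
[[309.70691628693146, 0.0, 316.05161884542485], [0.0, 309.70691628693146, 194.7372500853566], [0.0, 0.0, 1.0]] [[0.979, -0.203, 0.0, -0.543], [0.193, 0.931, -0.311, 0.013], [0.063, 0.304, 0.95, -0.373], [0.0, 0.0, 0.0, 1.0]]
```

View pics/w1.png

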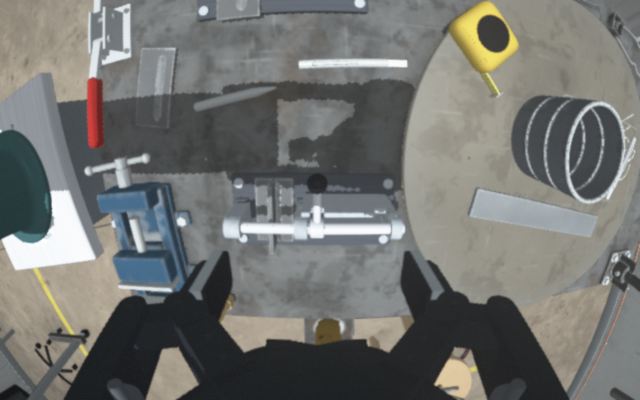

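The ball is at (317,183), centred between the fingers at columns 230 and 402. The T-joint's upright shows at about (272,215).

```bash
python3 - <<'E'
from h import *
p,d,K,W=load('wrist')
m=np.zeros(d.shape,np.uint8); m[170:196,300:335]=p[170:196,300:335].max(-1)<30
k,l,s,c=cv2.connectedComponentsWithStats(m); i=1+s[1:,4].argmax(); print(s[i],c[i])
u,v=c[i]; x,y=(u-K[0,2])/K[0,0],(v-K[1,2])/K[1,1]; t=np.hypot(x,y); r=np.array([x/t*np.sin(t),-y/t*np.sin(t),-np.cos(t)])
M=np.linalg.inv(W); o=M[:3,3]; w=M[:3,:3]@r; print(o+w*(.074-o[2])/w[2])
E
```

```text
Traceback (most recent call last):
ValueError: attempt to get argmax of an empty sequence
```

>>> step_arm --commands '[{"fingers":-1.0,"dx":-0.002,"dy":0.0,"dz":0.04,"roll":0.0},{"fingers":-1.0,"dx":-0.002,"dy":0.0,"dz":0.08,"roll":0.0},{"fingers":-1.0,"dx":-0.002,"dy":0.0,"dz":0.11,"roll":0.0}]'

```text
time: 2.9
tool_pos: [0.5353, -0.0878, 0.1053]
tcp_rot: [-2.435, -1.985, 0.0]
wrist_force: [0.9, 0.6, -0.5]
width: 1.0
grip_force: 0.0
```

```bash
python3 - <<'E'
from h import *
p,d,K,W=load('wrist')
m=np.zeros(d.shape,np.uint8); m[170:196,304:332]=p[170:196,304:332].max(-1)<42
k,l,s,c=cv2.connectedComponentsWithStats(m); i=1+s[1:,4].argmax(); print(s[i],c[i])
for u,v in (c[i],(317,183)):
  x,y=(u-K[0,2])/K[0,0],(v-K[1,2])/K[1,1]; t=np.hypot(x,y); r=np.array([x/t*np.sin(t),-y/t*np.sin(t),-np.cos(t)])
  M=np.linalg.inv(W); o=M[:3,3]; w=M[:3,:3]@r; print(o+w*(.074-o[2])/w[2])
go(BALL+[0,0,-.019])
E
```

```text
[308 174  18  11  87] [316.2183908  178.77011494]
[ 0.53691364 -0.08474511  0.074     ]
[ 0.53679368 -0.08899631  0.074     ]
2.9 tcp [ 0.5353 -0.0878  0.1053] yaw y -11.6 roll need 0.4 shift [-0.0021  0.0006  0.0503] toolz [-0.  0. -1.] w 0.9996476896456548 0.0 [ 0.9  0.6 -0.5] q [-0.21  0.13  2.01  0.    1.   -0.01]
```

>>> step_arm --commands '[{"fingers":-1.0,"dx":-0.0015,"dy":0.001,"dz":0.025,"roll":0.0},{"fingers":-1.0,"dx":-0.0015,"dy":0.001,"dz":0.05,"roll":0.0},{"fingers":0.0,"dx":-0.0015,"dy":0.001,"dz":0.05,"roll":0.0},{"fingers":0.4,"dx":-0.0015,"dy":0.001,"dz":0.05,"roll":0.0},{"fingers":1.0,"dx":-0.0015,"dy":0.001,"dz":0.05,"roll":0.0},{"fingers":1.0,"dx":-0.0015,"dy":0.001,"dz":0.05,"roll":0.0},{"fingers":1.0,"dx":-0.0015,"dy":0.001,"dz":0.05,"roll":0.0},{"fingers":1.0,"dx":-0.0015,"dy":0.001,"dz":0.05,"roll":0.0}]' --squeeze 25

```text
time: 3.9
tool_pos: [0.5377, -0.0908, 0.0575]
tcp_rot: [2.436, 1.982, 0.003]
wrist_force: [-0.5, 1.1, 6.3]
width: 0.213
grip_force: 24.4
```

```bash
python3 - <<'E'
from h import *
go(BALL+[0,0,-.019])
p,d,K,W=cam('wrist'); cv2.imwrite('pics/w2.png',p[60:400,100:540])
E
```

```text
3.9 tcp [ 0.5377 -0.0908  0.0575] yaw y -11.8 roll need 0.2 shift [ 0.0005 -0.0024  0.0025] toolz [ 0.002  0.    -1.   ] w 0.2127834115891892 24.3971648812294 [-0.5  1.1  6.3] q [-0.21  0.19  2.04  0.    0.91 -0.01]
```

View pics/w2.png

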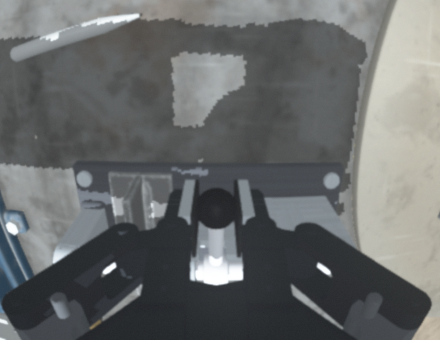

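The fingers hold the ball at crop (215,208), with the stem running between them.

>>> step_arm --commands '[{"fingers":1.0,"dx":-0.0015,"dy":0.0,"dz":-0.0045,"roll":0.0},{"fingers":1.0,"dx":-0.0033,"dy":0.0,"dz":-0.009,"roll":0.0},{"fingers":1.0,"dx":-0.0055,"dy":0.0,"dz":-0.0132,"roll":0.0},{"fingers":1.0,"dx":-0.008,"dy":0.0,"dz":-0.0173,"roll":0.0}]'

```text
time: 4.45
tool_pos: [0.5348, -0.0991, 0.0736]
tcp_rot: [2.437, 1.983, -0.001]
wrist_force: [1.6, 0.7, -1.9]
width: 0.208
grip_force: 24.4
```

Forces are low, so I'll carry on along the arc.

>>> step_arm --commands '[{"fingers":1.0,"dx":-0.003,"dy":0.0,"dz":-0.0038,"roll":0.0},{"fingers":1.0,"dx":-0.0062,"dy":0.0,"dz":-0.0074,"roll":0.0},{"fingers":1.0,"dx":-0.0098,"dy":0.0,"dz":-0.0107,"roll":0.0},{"fingers":1.0,"dx":-0.0136,"dy":0.0,"dz":-0.0136,"roll":0.0},{"fingers":1.0,"dx":-0.0178,"dy":0.0,"dz":-0.0161,"roll":0.0},{"fingers":1.0,"dx":-0.0219,"dy":0.0,"dz":-0.0183,"roll":0.0},{"fingers":1.0,"dx":-0.0263,"dy":0.0,"dz":-0.0202,"roll":0.0},{"fingers":1.0,"dx":-0.0263,"dy":0.0,"dz":-0.0202,"roll":0.0}]'

```text
time: 5.45
tool_pos: [0.5293, -0.125, 0.0935]
tcp_rot: [-2.437, -1.982, 0.001]
wrist_force: [-0.2, -1.3, -2.6]
width: 0.202
grip_force: 24.4
```

```bash
python3 - <<'E'
from h import *
go(BALL+[0,0,-.019])
p,d,K,W=cam('side'); cv2.imwrite('pics/s2.png',cv2.resize(p[90:215,230:400],None,fx=4,fy=4,interpolation=2))
E
```

```text
5.45 tcp [ 0.5293 -0.125   0.0935] yaw y -11.8 roll need 0.2 shift [ 0.0356 -0.001   0.0385] toolz [-0.001 -0.    -1.   ] w 0.20234285714645026 24.44257915019989 [-0.2 -1.3 -2.6] q [-0.28  0.15  2.02 -0.    0.98 -0.07]
```

View pics/s2.png

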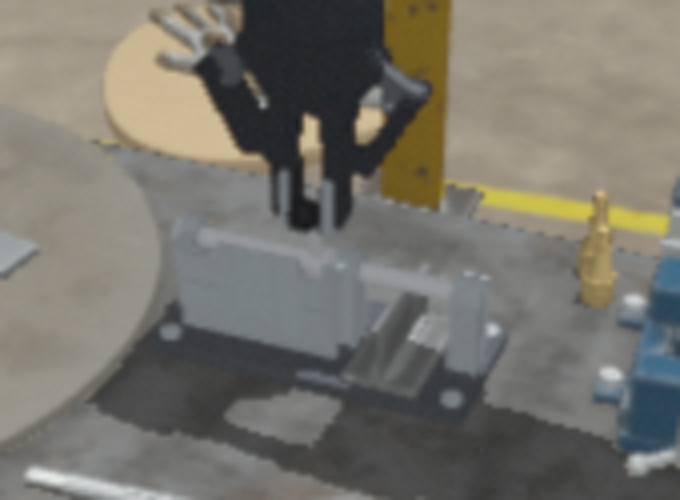

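The ball is held at crop (302,213), close to the fingertips. I'll compute its angle from this pixel.

```bash
python3 - <<'E'
from h import *
p,d,K,W=load('side'); M=np.linalg.inv(W); o=M[:3,3]
ax=BALL-.0531*N; ax[2]=.06
def f(u,v):
  w=M[:3,:3]@np.array([(u-K[0,2])/K[0,0],-(v-K[1,2])/K[1,1],-1])
  for e in (0,.001,.002):
    P=o+w*(((ax-o)@E+e)/(w@E)); n=(P-ax)@N; z=P[2]-.06; print(u,v,'N',n.round(4),'z',P[2].round(4),'r',np.hypot(n,z).round(4),'ang',np.degrees(np.arctan2(z,n)).round(1))
  # circle param: nearest angle
  q=[]
  for a in range(15,90):
    X=ax+E*.001+N*.055*np.cos(np.radians(a))+[0,0,.055*np.sin(np.radians(a))]; c=(W@np.r_[X,1])[:3]
    uu=K[0,0]*c[0]/-c[2]+K[0,2]; vv=K[1,1]*-c[1]/-c[2]+K[1,2]; q.append((np.hypot(uu-u,vv-v),a,uu,vv))
  print(min(q)); print([x for x in q if x[1] in(15,50,60,70,80)])
m=(p.max(-1)<22); m[:130]=0; m[155:]=0; m[:,:297]=0; m[:,318:]=0
for r in range(132,152): print(r,''.join('%4d'%x for x in p[r,294:324].max(-1)))
f(305.5,143.2)
E
```

```text
132  142 142 137  93  46  51  75  77  54  38  34  58 131 150 152 147  99  46  42  44  45  42  42  45  45  45  44  41  45  61
133  134 136 136  93  52  70 110 106  69  39  33  58 132 149 151 145  98  45  43  45  43  40  43  47  77  87  62  49  55  81
134  128 132 132  96  60  80 115 111  71  40  33  59 131 148 150 147 103  67  57  46  44  45  40  58 130 144 113  80  87 103
135  133 133 131  99  62  83 116 111  73  40  31  56 126 142 147 146 119 107  91  62  46  41  44  62 134 151 141 122 114 109
136  135 136 132 106  70  83 115 112  72  36  33  49 101 120 137 138 116 122 118  79  46  42  42  63 134 149 127 122 117 112
137  136 135 132 107  69  84 117 113  72  40  35  54 113 129 130 108 106 123 120  81  47  40  40  59 132 147 133 118 113 110
138  135 135 132 107  70  85 116 114  71  38  33  50 110 127 130 106 104 122 119  80  47  43  41  56 124 131 122 112 111 114
139  134 136 133 106  70  81 117 112  71  36  32  37  74 100 115 101 104 123 120  79  49  43  43  51  98 122 127 121 119 124
140  131 134 133 108  72  81 117 112  70  35  29  30  38  46  63  76 104 122 119  80  47  42  43  51
[... 1442 characters left out ...]
 57.4
305.5 143.2 N 0.0305 z 0.1099 r 0.0584 ang 58.6
305.5 143.2 N 0.028 z 0.1083 r 0.0558 ang 59.9
(np.float64(0.5526435684233623), 60, np.float64(306.001609762675), np.float64(143.43195378787343))
[(np.float64(19.054289652042975), 15, np.float64(301.72353936458137), np.float64(161.8763031463158)), (np.float64(4.149580171011482), 50, np.float64(304.6816208629116), np.float64(147.26807954489954)), (np.float64(0.5526435684233623), 60, np.float64(306.001609762675), np.float64(143.43195378787343)), (np.float64(3.749578069751492), 70, np.float64(307.453842755556), np.float64(139.99971342100076)), (np.float64(7.039005755679467), 80, np.float64(308.9864696505238), np.float64(137.08508941974904))]
```

The handle is at about 60°, which is enough to slide. I'll draw it along +bolt-x.

>>> step_arm --commands '[{"fingers":1.0,"dx":0.0,"dy":0.005,"dz":0.0,"roll":0.0},{"fingers":1.0,"dx":0.0,"dy":0.013,"dz":0.0,"roll":0.0},{"fingers":1.0,"dx":0.0,"dy":0.022,"dz":0.0,"roll":0.0},{"fingers":1.0,"dx":0.0,"dy":0.031,"dz":0.0,"roll":0.0}]'

```text
time: 6.0
tool_pos: [0.5603, -0.1309, 0.0932]
tcp_rot: [-2.436, -1.982, 0.002]
wrist_force: [-2.1, -1.8, -5.3]
width: 0.196
grip_force: 24.6
```

```bash
python3 - <<'E'
from h import *
go(BALL+[0,0,-.019])
p,d,K,W=cam('wrist'); p2=cam('side')[0]
cv2.imwrite('pics/s3.png',np.hstack([cv2.resize(p[180:300,220:400],(540,360),interpolation=2),np.zeros((360,10,3),np.uint8),cv2.resize(p2[125:215,260:320],(240,360),interpolation=2)]))
E
```

```text
6.0 tcp [ 0.5603 -0.1309  0.0932] yaw y -11.7 roll need 0.3 shift [ 0.0351 -0.0326  0.0382] toolz [-0.001 -0.    -1.   ] w 0.1962060464755958 24.62613880634308 [-2.1 -1.8 -5.3] q [-0.27  0.2   1.95 -0.    0.99 -0.07]
```

View pics/s3.png

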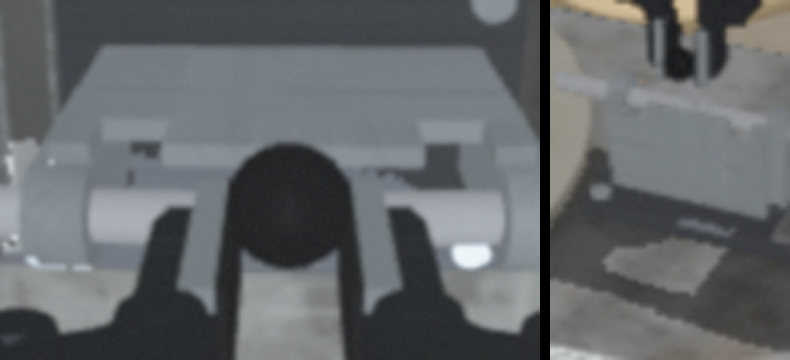

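The ball (left panel at (290,205)) is still in the pads, and the bolt is half drawn over the rail between the two notches. I'll go on to the stop.

>>> step_arm --commands '[{"fingers":1.0,"dx":0.001,"dy":0.009,"dz":0.001,"roll":0.0},{"fingers":1.0,"dx":0.003,"dy":0.018,"dz":0.002,"roll":0.0},{"fingers":1.0,"dx":0.003,"dy":0.027,"dz":0.002,"roll":0.0},{"fingers":1.0,"dx":0.003,"dy":0.033,"dz":0.002,"roll":0.0},{"fingers":1.0,"dx":0.003,"dy":0.037,"dz":0.002,"roll":0.0},{"fingers":1.0,"dx":0.003,"dy":0.038,"dz":0.002,"roll":0.0}]'

```text
time: 6.85
tool_pos: [0.5948, -0.1342, 0.0907]
tcp_rot: [-2.431, -1.978, 0.007]
wrist_force: [-10.9, 1.8, -1.1]
width: 0.201
grip_force: 25.5
```

```bash
python3 - <<'E'
from h import *
go(BALL+.066*E+[0,0,-.019])
E
```

```text
6.85 tcp [ 0.5948 -0.1342  0.0907] yaw y -11.7 roll need 0.3 shift [ 0.0309 -0.0007  0.0358] toolz [-0.008  0.003 -1.   ] w 0.2012025854163011 25.462642908096313 [-10.9   1.8  -1.1] q [-0.26  0.27  1.87  0.    1.01 -0.06]
```

Pushing 11 N at the stop. I'll follow the arc down into the back notch.

>>> step_arm --commands '[{"fingers":1.0,"dx":0.004,"dy":-0.002,"dz":0.0025,"roll":0.0},{"fingers":1.0,"dx":0.008,"dy":-0.002,"dz":0.0055,"roll":0.0},{"fingers":1.0,"dx":0.012,"dy":-0.002,"dz":0.0095,"roll":0.0},{"fingers":1.0,"dx":0.0155,"dy":-0.002,"dz":0.014,"roll":0.0},{"fingers":1.0,"dx":0.0185,"dy":-0.002,"dz":0.019,"roll":0.0},{"fingers":1.0,"dx":0.0205,"dy":-0.002,"dz":0.0235,"roll":0.0},{"fingers":1.0,"dx":0.022,"dy":-0.002,"dz":0.027,"roll":0.0},{"fingers":1.0,"dx":0.022,"dy":-0.002,"dz":0.027,"roll":0.0}]'

```text
time: 7.85
tool_pos: [0.5984, -0.119, 0.0669]
tcp_rot: [2.431, 1.984, -0.014]
wrist_force: [-14.5, -18.7, 8.3]
width: 0.113
grip_force: 24.3
```

```bash
python3 - <<'E'
from h import *
go(BALL+.066*E+[0,0,-.019])
E
```

```text
7.85 tcp [ 0.5984 -0.119   0.0669] yaw y -11.6 roll need 0.4 shift [ 0.0155 -0.0014  0.0118] toolz [-0.005 -0.008 -1.   ] w 0.11292943013140336 24.33772087097168 [-14.5 -18.7   8.3] q [-0.23  0.29  1.89 -0.01  0.96 -0.02]
```

The fingers seem to have slid onto the stem beside the ball. I'll ease off, open and look.

>>> step_arm --commands '[{"fingers":1.0,"dx":-0.005,"dy":0.0,"dz":0.0,"roll":0.0},{"fingers":0.3,"dx":-0.005,"dy":0.0,"dz":0.0,"roll":0.0},{"fingers":-0.1,"dx":-0.005,"dy":0.0,"dz":0.0,"roll":0.0},{"fingers":-0.1,"dx":-0.005,"dy":0.0,"dz":0.0,"roll":0.0},{"fingers":-0.1,"dx":-0.005,"dy":0.0,"dz":0.0,"roll":0.0}]'

```text
time: 8.48
tool_pos: [0.6, -0.118, 0.0651]
tcp_rot: [2.436, 1.983, 0.001]
wrist_force: [-0.3, -0.1, -1.0]
width: 0.549
grip_force: 0.0
```

```bash
python3 - <<'E'
from h import *
go(BALL+.066*E+[0,0,-.019])
p,d,K,W=cam('wrist'); p2=cam('side')[0]
cv2.imwrite('pics/s4.png',np.hstack([cv2.resize(p[120:300,190:430],(480,360),interpolation=2),np.zeros((360,10,3),np.uint8),cv2.resize(p2[125:205,260:320],(270,360),interpolation=2)]))
E
```

```text
8.475 tcp [ 0.6    -0.118   0.0651] yaw y -11.7 roll need 0.3 shift [ 0.0141 -0.0029  0.0101] toolz [ 0.001  0.    -1.   ] w 0.5488286816398203 0.0 [-0.3 -0.1 -1. ] q [-0.24  0.3   1.89  0.    0.95 -0.03]
```

View pics/s4.png

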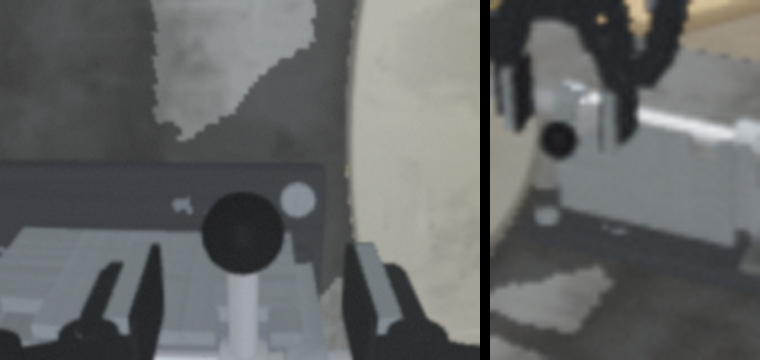

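The handle is down at the back-end notch, with the ball at (243,233) free of the fingers. I'll lift away and check the result.

>>> step_arm --commands '[{"fingers":-0.1,"dx":0.0,"dy":0.0,"dz":-0.02,"roll":0.0},{"fingers":-0.1,"dx":0.0,"dy":0.0,"dz":-0.06,"roll":0.0},{"fingers":-0.1,"dx":0.0,"dy":0.0,"dz":-0.11,"roll":0.0},{"fingers":-0.1,"dx":0.02,"dy":0.0,"dz":-0.16,"roll":0.0},{"fingers":-0.1,"dx":0.07,"dy":0.0,"dz":-0.18,"roll":0.0},{"fingers":-0.1,"dx":0.12,"dy":0.0,"dz":-0.18,"roll":0.0},{"fingers":-0.1,"dx":0.12,"dy":0.0,"dz":-0.18,"roll":0.0}]'

```text
time: 9.45
tool_pos: [0.6247, 0.0023, 0.2471]
tcp_rot: [2.432, 1.987, 0.005]
wrist_force: [-0.2, -0.1, 0.3]
width: 0.549
grip_force: 0.0
```

```bash
python3 - <<'E'
from h import *
go(BALL+.066*E+[0,0,-.019])
p,d,K,W=cam('wrist'); p2,d2,K2,W2=cam('side')
for s in (0,.06,.066):
    c=(W2@np.r_[BALL+s*E,1])[:3]; print(s,K2[0,0]*c[0]/-c[2]+K2[0,2],K2[1,1]*c[1]/c[2]+K2[1,2])
cv2.imwrite('pics/s5.png',np.hstack([cv2.resize(p[140:340,180:460],(420,300),interpolation=2),cv2.resize(p2[125:305,210:390],(380,380),interpolation=2)[:300]]))
for r0,r1,c0,c1 in((140,185,260,312),(235,262,250,275)):
    m=(p2[r0:r1,c0:c1].max(-1)<45).astype(np.uint8); k,l,s,c=cv2.connectedComponentsWithStats(m)
    for i in range(1,k):
        if s[i,4]>12: print(s[i],c[i]+[c0,r0])
E
```

```text
9.45 tcp [0.6247 0.0023 0.2471] yaw y -11.5 roll need 0.5 shift [-0.109  -0.0035  0.1919] toolz [ 0.003  0.001 -1.   ] w 0.549401528274092 0.0 [-0.2 -0.1  0.3] q [-0.04  0.16  1.7   0.    1.28  0.16]
0 302.1439246411905 162.05146470868698
0.06 277.64965234286626 156.56411524883407
0.066 275.2455523645963 156.02553477759082
[12 15  7  5 21] [274.71428571 156.9047619 ]
[ 6 13 10  7 36] [260.22222222 251.72222222]
```

View pics/s5.png

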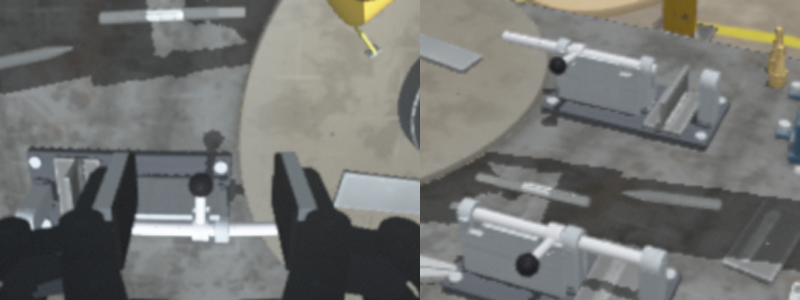

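The bolt is fully back: the ball is at (274.7,156.9), against (275.2,156.0) predicted for a 66 mm draw. The T-joint is clear and in place, and the plate's ball is unmoved.

```bash
python3 -c "
from workcell import *
print(finish_job())"
```

```text
the job is handed in; nothing more can be done
None
```

The T-joint is unlocked and the job is handed in at about 9.5 s: its bolt is drawn back to the stop with the handle down in the back notch, the T-joint is still in place, and the plate's bolt is still shut.

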